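Centre a full ointment jar on the dispensing balance and store its weight

TASK

The ointment jar was set down off-centre on the balance, close up to the display head where no finger fits behind it: walk it out with light taps from its two sides until, left to itself, it stands in the centre of the ring engraved on the pan with an even margin all round, sliding it without lifting or tipping it. Then, with the jar standing free, store its weight by pressing the long bar key on the front panel fully down and letting it come up again. The balance is delicate, so keep every touch on the jar light, and leave the other things on the worktop where they are.

Things in the scene. Friction and masses are not known exactly. Their poses are not given: they have to be found in the camera images.
- jar: low, wide, closed white screw-top jar, full (0.4 to 0.63 kg), loose on the pan: 96 mm diameter up to 25 mm, then a lid of 92 mm diameter up to 40 mm; too wide for a gripper. Origin at the centre of its underside, z up. A steady sideways push of 1.7 to 5 N (not known beforehand) slides it on the pan; a fast bump gives far more, and over 8 N on the jar is too hard
- mark (a point): centre of the engraved ring, on the top face of the level stainless pan, 156 mm (x) by 180 mm (80 mm above the work surface), with the pan at its rest place; this point stays put when the pan is pushed aside. The ring is a dark line of 112 mm inner and 116 mm outer diameter with four short radial lines outside it, so a centred jar leaves an 8 mm margin all round
- key_top (a point): centre of the top face of the long grey bar key, 44 x 24 mm, on the low key panel of the balance, 128 mm from the mark along the balance's -x (the four small round keys beside it are others). At rest its top is 53 mm above the work surface, 8 mm proud of the panel; it goes straight down 4 mm
- key (a joint): travel of the bar key: 0 up, 0.004 m fully down; a spring lifts it (1.6 N at the start, 4 N fully down)
- balance: white precision balance, 284 x 200 mm, fixed; origin at the centre of its underside, x from key panel to pan. Behind the pan, 84 mm beyond the mark, stands the upright front of its display head, 160 mm wide, 118 mm above the work surface. The pan rests on soft mounts: pushing the jar first carries pan and jar 2.2 mm per newton; only then does the jar slide, and let go, the pan springs back with it
- kidney_dish: stainless kidney-shaped dish, 210 x 86 mm, 39 mm high, standing to the left of the balance; leave it. Origin on its underside, near the middle
- pot: small round medicine pot with a white lid, 45 mm diameter, 48 mm high, standing to the right of the balance; leave it. Origin at the centre of its underside
- bottle: small amber bottle with a white cap, 50 mm diameter, 88 mm high, standing to the right of the balance; leave it. Origin at the centre of its underside
- carton: white carton, 130 x 75 mm, 45 mm high, lying farther to the right of the balance; leave it. Origin at the centre of its underside
Mind the look-alikes: they are no part of the job. What is shaped like the jar but blue or purple is not meant.

How it is judged:
On the way, in this order (a step that is already met when the one before it is completed fails the run):
1. the jar stands free and still with its centre within 2.5 mm of the ring's centre (horizontal distance between jar and mark below 0.0025 m and contact force between jar and the fingers below 0.05 N and linear speed of jar below 0.01 m/s), for 0.3 s.
2. the bar key is pressed fully down (over 3 mm) while the jar stands centred (value of joint key above 0.003 m and horizontal distance between jar and mark below 0.0025 m and contact force between jar and the arm below 0.05 N), for 0.05 s.
At the end, for the whole second after the job is handed in: The jar stands upright and still on the pan with its centre within 2.5 mm of the ring's centre, and the bar key, having been pressed fully down after that, has come up again (horizontal distance between jar and mark below 0.0025 m and angle between jar's own z axis and vertical below 0.03 rad and z of jar in the frame of mark below 0.002 m and linear speed of jar below 0.01 m/s and value of joint key below 0.001 m); the robot touches nothing.
It fails at once if the jar is touched with more than 8 N (contact force between jar and the fingers above 8 N or contact force between jar and the arm above 8 N).
It fails at once if the jar is lifted off the pan or tipped (z of jar in the frame of mark above 0.006 m or angle between jar's own z axis and vertical above 0.12 rad).
It fails at once if the kidney dish, pot, bottle or carton is moved more than 15 mm (distance of any of kidney_dish, pot, bottle, carton from where it was at the start of the episode above 0.015 m).
It also fails if it takes over 67 s, if anything falls off the work surface, if the arm or the gripper's body presses on something with over 40 N, if the wrist force passes 120 N, or if a joint passes its speed limit or range.

ROBOT

A 6-joint arm with a two-finger parallel gripper is mounted at the origin on the work surface. World frame = base frame: x ahead of the robot, y to its left, z up, the work surface at z = 0. Lengths are in m, angles in rad, forces in N, time in s.
With the tool pointing down it reaches from about 0.25 to 0.775 m from the base axis. Payload 4 kg.
Tool frame: the origin (TCP) lies at the very end of the fingers, on their centre line; the grasp point (between the pads) lies 19 mm behind it; z points along the fingers, y is the line along which they close (so a half turn about z gives the same grasp; the last joint's range is limited). The gripper opens to 94 mm and grips with 3 to 60 N. Pads are 16 mm wide; open, the fingers measure 119 mm over their backs; the gripper's body (75 mm by 177 mm) begins 78 mm behind the grasp point.
Start: joints at [1.033, 0.087, 1.371, -0, 1.684, -0.103], TCP at [0.232, 0.499, 0.173] pointing down, gripper open.
Joint ranges: [-3.1, 3.1], [-0.76, 2.03], [0.27, 2.55], [-1.08, 4.22], [0.17, 2.65], [-2.57, 2.57]. Speed limits (rad/s): [2.79, 2.79, 3.14, 3.14, 3.14, 3.14].

INTERFACE

Orientations are given as [roll, pitch, yaw] about the fixed x, y, z axes, in that order (R = Rz(yaw) Ry(pitch) Rx(roll)).
In Python, from bench import robot, snapshot, finder gives the robot as it stands.
- The arm moves only by the tool drive_tool, never from a script. Its argument "deltas" is text: rows parted by semicolons, each of 7 numbers parted by spaces: the shift along the tool's x, y, z each as a share of 100 mm, from -1 to 1, then the turn, a rotation vector about the tool's x, y, z each as a share of 90 degrees, from -1 to 1, then the finger opening in mm, from 0 to 94. In form: tx ty tz rx ry rz gripper; .... A call has 1 to 5 rows; each row is the pose to reach, as a shift and turn from the pose commanded when the call began, along the tool's axes at that moment; what a row does not reach only later rows make up. A row lasts 1/10 s, in which the tool goes at most 50 mm and 8.59 degrees, less where a joint would pass 70% of its speed; a pose out of reach is approached as far as the arm can. A call with a number of a shift or a turn outside -1 to 1 is refused whole. A call with a gripper value outside its range is refused whole. The fingers move at their own pace and stop on an object; the grip force is fixed at half the most. Time passes only in rows, so rows that repeat a pose let the fingers close. It gives the time, the measured TCP pose, the force, the opening and the grip force at its end, in the units of the state.
- robot.get_obs(): the state, without advancing time (a new reading comes with each control period).
- snapshot(name): name is "side" or "top"; returns a dict with "img" (420x560x3 uint8, red, green, blue), "fx", "fy", "cx", "cy" (pixels), "D" ([k1, k2, p1, p2, k3] as OpenCV has them; the pictures are not rectified), "T" (4x4, takes a point from camera to world coordinates). Camera axes: x right, y up, looking along -z (the intrinsics and any distortion apply to the point x, -y, -z); pixel columns grow to the right and rows downward; lengths in m; the calibration is good to about 2 mm. A picture is of the moment at which its call begins. There is no depth.
- robot.close_job(): hands the job in; it is judged then, once.
Trained networks look in the newest picture that a camera, given by its name, has taken for a name from the list of things; names that differ only in an ending like _2 or _b are one class to them, and where a whole thing is asked for, a point or a joint stands for the part that bears it (a point fixed in the world has none). Each returns a list of dicts, best first, with "confidence" (0 to 1); they miss things now and then, are a little off and sometimes report something else, mostly with a low value. They report only what shows in the picture. A call takes as long as a camera call. They do not tell look-alikes from the thing itself.
- finder.look_for(camera, thing): "xy" ([column, row] in pixels, amid what is visible of it).
- finder.masks_of(camera, thing): "region" (420x560 bool, what is visible of it) and "xy" ([column, row] in pixels, amid what is visible of it).
- finder.landmark_of(camera, thing): "xy" ([column, row] in pixels: a listed point, or the origin of a listed thing).
The state is a dict: "time": time; "joint_positions": joint angles; "qvel": joint speeds; "joint_torque": joint torques, N m; "tool_pos": TCP position; "ee_rot": TCP orientation; "wrist_force": force on the tool from outside, world axes, zero at the start; "wrist_torque": the same for the moment, N m; "width": finger opening in m; "finger_force": force on a finger pad.
Only numpy, scipy, OpenCV 4.12 (cv2) and the standard library are available. Lean on these libraries where they do the work, as an engineer would, in place of code of your own. Each camera call takes 0.05 s, during which the arm holds its last target. There are 200 camera calls.

## Working session

There is one attempt and no reset: what is moved stays moved. The work goes in short steps, Python scripts to look and compute and a tool call to move; the robot and the scene stay as the last step left them, time stands still between calls to the robot, and variables do not carry over. Pictures are saved under pics/ and viewed, at most 10 in all, crops included, and the job is handed in when it is done.

Besides the shell and the picture viewer there is one more tool, called as name(argument=value, ...) on one line, values as JSON. drive_tool: Moves the arm, as the interface text tells. Shift numbers are shares of 100 mm and turn numbers shares of 90 degrees, none past 1 either way. Its arguments: {"type":"object","properties":{"deltas":{"type":"string"}},"required":["deltas"]}

```bash
ls; mkdir -p pics
cat > h.py <<'E'
import numpy as np, cv2
from bench import robot, snapshot, finder
def ray(s,uv):
    K=np.array([[s['fx'],0,s['cx']],[0,s['fy'],s['cy']],[0,0,1]])
    p=cv2.undistortPoints(np.array(uv,float).reshape(-1,1,2),K,np.array(s['D'],float)).reshape(-1,2)
    d=np.c_[p[:,0],-p[:,1],-np.ones(len(p))]@s['T'][:3,:3].T
    return s['T'][:3,3],d
def atz(s,uv,z):
    o,d=ray(s,uv); return (o+d*((z-o[2])/d[:,2])[:,None])[:,:2]
def proj(s,P):
    K=np.array([[s['fx'],0,s['cx']],[0,s['fy'],s['cy']],[0,0,1]])
    P=np.atleast_2d(P); q=(P-s['T'][:3,3])@s['T'][:3,:3]; q=q*[1,-1,-1]
    return cv2.projectPoints(q,np.zeros(3),np.zeros(3),K,np.array(s['D'],float))[0].reshape(-1,2)
E
python3 - <<'E'
from h import *
o=robot.get_obs(); print({k:np.round(v,3) for k,v in o.items()})
for c in ('side','top'):
    s=snapshot(c); cv2.imwrite(f'pics/{c}0.png',s['img'][:,:,::-1]); print(c,s['T'].round(3).tolist(),s['fx'],s['D'])
    for t,z in (('jar',.08),('mark',.08),('key_top',.053),('balance',0),('pot',0),('bottle',0),('kidney_dish',0),('carton',0)):
        for r in finder.landmark_of(c,t)[:3]: print(c,t,np.round(r['xy'],1),round(r['confidence'],2),atz(s,r['xy'],z).round(4))
E
```

```text
pics
{'time': np.float64(0.0), 'joint_positions': array([ 1.033,  0.088,  1.372,  0.   ,  1.684, -0.103]), 'qvel': array([-0.001,  0.   , -0.001,  0.   ,  0.   ,  0.001]), 'joint_torque': array([-0.0000e+00, -3.4017e+01, -3.0244e+01,  7.2000e-02,  3.3000e-02,
       -0.0000e+00]), 'tool_pos': array([0.231, 0.498, 0.171]), 'ee_rot': array([-3.139, -0.   ,  2.707]), 'wrist_force': array([-0.31 ,  0.254,  1.131]), 'wrist_torque': array([-0.019,  0.028, -0.007]), 'finger_force': np.float64(0.0), 'width': np.float64(0.094)}
side [[0.918, 0.254, -0.304, 0.352], [-0.396, 0.554, -0.733, -0.721], [-0.018, 0.793, 0.609, 0.679], [0.0, 0.0, 0.0, 1.0]] 405.0388746072916 [0.01859285 0.         0.         0.         0.        ]
side jar [313.7 185.9] 0.95 [[0.7669 0.0366]]
side jar [343.4 213. ] 0.75 [[ 0.779  -0.0922]]
side jar [244.8 193.9] 0.68 [[0.5929 0.078 ]]
side mark [235.9 191.4] 0.61 [[0.5759 0.0978]]
side key_top [183.7 209.7] 0.42 [[0.4409 0.1144]]
side balance [231.2 217.2] 0.74 [[0.5566 0.1   ]]
side pot [222.5 261. ] 0.75 [[ 0.4875 -0.0466]]
side bottle [273.1 256.4] 0.98 [[ 0.6014 -0.0816]]
side kidney_dish [236.2 170.3] 0.72 [[0.6427 0.3143]]
side carton [261.8 303.9] 0.61 [[ 0.5258 -0.2009]]
top [[0.06, 0.978, -0.198, 0.471], [-0.998, 0.059, -0.012, 0.011], [-0.001, 0.198, 0.98, 0.995], [0.0, 0.0, 0.0, 1.0]] 385.1424927332333 [-0.01812676  0.          0.          0.          0.        ]
top jar [247.4 232.1] 0.98 [[0.596  0.0972]]
top jar [238.8 154.3] 0.81 [[0.7901 0.1337]]
top jar [303.8 152.8] 0.73 [[ 0.8037 -0.0281]]
top mark [250.5 239. ] 0.76 [[0.5799 0.0886]]
top key_top [230.5 295.6] 0.53 [[0.4446 0.1285]]
top balance [248.1 250.9] 0.66 [[0.5583 0.0993]]
top pot [301.8 277.1] 0.73 [[ 0.5    -0.0423]]
top bottle [319.9 242.1] 0.58 [[ 0.5921 -0.0848]]
top kidney_dish [170.  217.6] 0.76 [[0.6331 0.311 ]]
top carton [365.6 263.7] 0.68 [[ 0.5435 -0.2041]]
```

View pics/top0.png

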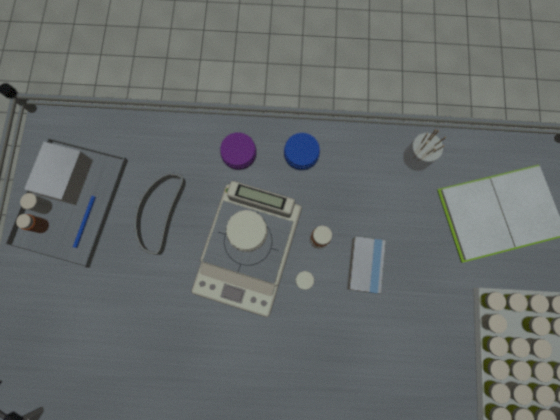

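View pics/side0.png

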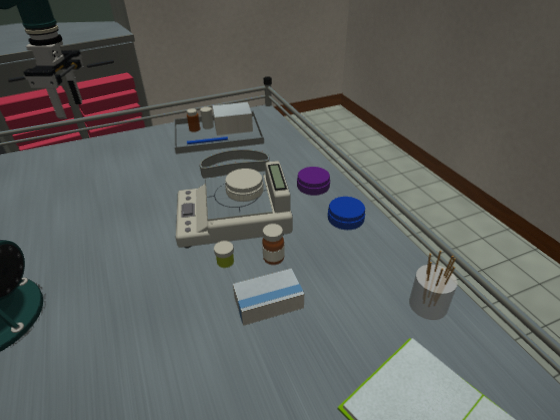

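Run:
```python
import cv2
a=cv2.imread('pics/top0.png')[185:325,190:310]; cv2.imwrite('pics/top0c.png',cv2.resize(a,None,fx=4,fy=4,interpolation=2)[:600])
```

```text
(no output)
```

View pics/top0c.png

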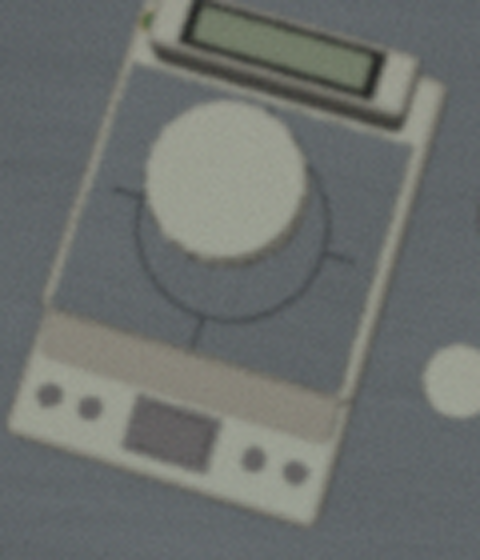

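The white jar (top 246,230; side 244,185) sits on the pan, up and to the left in the ring. The purple (238,151) and blue (302,151) jars stand on the bench behind the balance and are look-alikes, so the white one is meant, which the crop confirms. The bar key is at about top (233,293). Next I'll fit the ring and the lid to sub-pixel accuracy.

```bash
cat > m.py <<'E'
from h import *
from scipy.optimize import minimize
from scipy.ndimage import map_coordinates
A=np.linspace(0,2*np.pi,240,endpoint=False)
def grab(c,n=3):
    S=[snapshot(c) for _ in range(n)]; s=S[0]; s['g']=np.mean([x['img'].astype(float).mean(2) for x in S],0); return s
def samp(s,x,y,z,r):
    uv=proj(s,np.c_[x+r*np.cos(A),y+r*np.sin(A),0*A+z]); return map_coordinates(s['g'],[uv[:,1],uv[:,0]],order=1)
def best(f,x0,w=.012):
    g=np.linspace(-w,w,13); p=min(((f(np.array(x0)+[a,b]),a,b) for a in g for b in g))
    return minimize(f,np.array(x0)+p[1:],method='Nelder-Mead',options=dict(initial_simplex=np.array(x0)+p[1:]+np.array([[0,0],[.002,0],[0,.002]]),xatol=1e-5)).x
def jar(s,x0):  # lid rim at z .12
    # robust: lid bright inside, capped contrast outside
    f=lambda p:-np.clip(samp(s,*p,.12,.0435)-samp(s,*p,.12,.0485),-5,40).mean()
    return best(f,x0)
def mark(s,x0):
    def f(p):
        d=samp(s,*p,.08,.057)-.5*(samp(s,*p,.08,.052)+samp(s,*p,.08,.062))
        return np.clip(d,-40,5).mean()
    return best(f,x0)
E
python3 - <<'E'
from m import *
for c in ('top','side'):
    s=grab(c); J=jar(s,[.603,.099]); M=mark(s,[.579,.093]); d=J-M
    y=np.radians(-16.4); print(c,J.round(4),M.round(4),'bal frame',(d@np.array([[np.cos(y),-np.sin(y)],[np.sin(y),np.cos(y)]])).round(4))
    k=[r for r in finder.masks_of(c,'key_top')][:1]
    for (t,pts) in (('head',None),):
        pass
    im=s['g'].astype(np.uint8); im=cv2.cvtColor(im,cv2.COLOR_GRAY2BGR); im=cv2.resize(im,None,fx=5,fy=5,interpolation=cv2.INTER_CUBIC)
    for p,z,r,col in ((J,.12,.046,(0,0,255)),(M,.08,.057,(0,255,0)),(J,.08,.048,(255,0,0))):
        uv=proj(s,np.c_[p[0]+r*np.cos(A),p[1]+r*np.sin(A),0*A+z]); cv2.polylines(im,[((uv+.5)*5).astype(int)],True,col,1)
    globals()[c]=im
a=top[185*5:305*5,190*5:300*5]; b=side[155*5:215*5,180*5:300*5]
w=np.zeros((600,800,3),np.uint8); w[:600,:550]=a[:600]; cv2.imwrite('pics/fit.png',w[:,:550]); cv2.imwrite('pics/fits.png',b)
w=np.zeros((600,800,3),np.uint8); w[:,:400]=cv2.resize(a,(400,436))[:436,:].copy() if 0 else 0
x=cv2.resize(a,(400,436)); z=cv2.resize(b,(400,200)); w[:436,:400]=x; w[:200,400:]=z; cv2.imwrite('pics/fit.png',w)
E
```

```text
top [0.5968 0.0978] [0.5754 0.0949] bal frame [0.0197 0.0089]
side [0.5965 0.0909] [0.5752 0.09  ] bal frame [0.0202 0.0069]
```

View pics/fit.png

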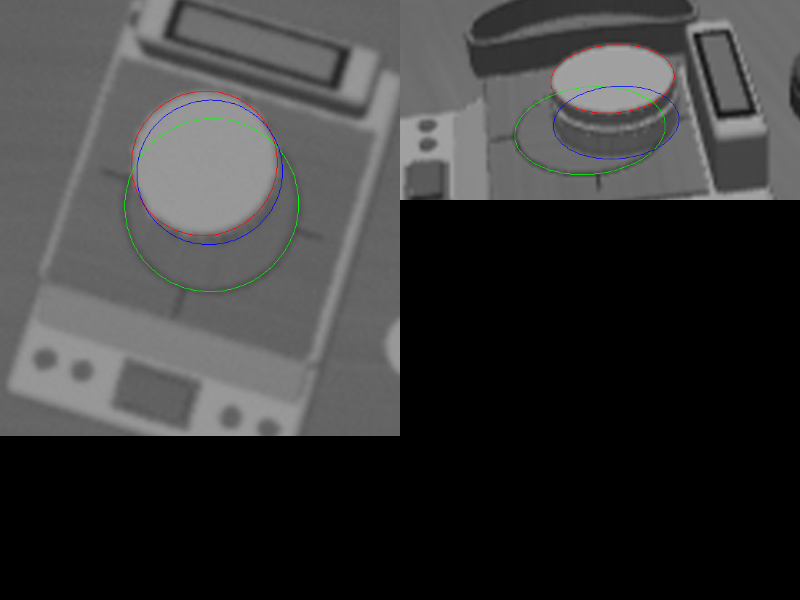

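Run:
```python
from m import *
for c,M in (('top',[.5754,.0949]),('side',[.5752,.09])):
    s=grab(c)
    for z in (.045,):
        k=finder.masks_of(c,'key_top')
        for r in k[:2]: print(c,'key',round(r['confidence'],2),np.array(r['xy']).round(1),atz(s,r['xy'],.053).round(4), r['region'].sum())
    t=np.radians(np.arange(-30,10,.5)); R=np.arange(.0605,.068,.001); v=[]
    def val(a): 
        uv=proj(s,np.c_[M[0]+R*np.cos(a),M[1]+R*np.sin(a),0*R+.08]); return map_coordinates(s['g'],[uv[:,1],uv[:,0]],order=1).mean()
    for q,n in ((np.pi,'front'),(np.pi/2,'left'),(-np.pi/2,'right')):
        x=np.array([val(a+q) for a in t]); i=x.argmin(); print(c,n,np.degrees(t[i]),x.min().round(1),np.median(x).round(1))
```

```text
top key 0.61 [232.4 294.5] [[0.4474 0.1241]] 195
top front -13.5 84.3 99.0
top left -13.5 84.9 100.4
top right -14.0 82.8 98.2
side key 0.65 [188.9 209.4] [[0.4532 0.1102]] 105
side front -13.5 83.0 107.9
side left 9.5 114.5 160.3
side right -13.5 63.3 105.6
```

drive_tool(deltas="-0.5 -0.2 0 0 0 -0.063 80; -1 -0.4 0 0 0 -0.1256 80")

```text
time: 1.9
tool_pos: [0.3002, 0.4259, 0.1724]
ee_rot: [3.141, 0.0, 2.912]
wrist_force: [0.7, 0.9, -0.4]
width: 0.0819
finger_force: 0.0
```

drive_tool(deltas="-0.5 -0.2 0 0 0 0 80; -1 -0.4 0 0 0 0 80")

```text
time: 2.1
tool_pos: [0.3828, 0.3669, 0.1729]
ee_rot: [3.141, 0.001, 2.905]
wrist_force: [1.5, 0.3, 0.1]
width: 0.0797
finger_force: 0.0
```

drive_tool(deltas="-0.5 -0.2 0 0 0 0 80; -1 -0.4 0 0 0 0 80")

```text
time: 2.3
tool_pos: [0.4647, 0.3088, 0.1728]
ee_rot: [3.141, 0.0, 2.904]
wrist_force: [0.3, 0.1, -0.0]
width: 0.0798
finger_force: 0.0
```

drive_tool(deltas="-0.5 0 0 0 0 0 80; -1 0 0 0 0 0 80; -1 0 0 0 0 0 80; -1 0 0 0 0 0 80")

```text
time: 2.7
tool_pos: [0.5608, 0.286, 0.171]
ee_rot: [-3.14, -0.002, 2.902]
wrist_force: [-0.4, -0.6, 0.8]
width: 0.0802
finger_force: 0.0
```

drive_tool(deltas="-0.32 -0.4 0 0 0 0 80; -0.64 -0.8 0 0 0 0 80; -0.64 -0.89 0 0 0 0 80")

```text
time: 3.0
tool_pos: [0.6023, 0.182, 0.1731]
ee_rot: [-3.14, 0.002, 2.901]
wrist_force: [-0.2, 0.5, 0.4]
width: 0.08
finger_force: 0.0
```

drive_tool(deltas="-0.32 -0.4 0 0 0 0 80; -0.63 -0.8 0 0 0 0 80; -0.63 -0.89 0 0 0 0 80; -0.63 -0.89 0.2 0 0 0 80; -0.63 -0.89 0.3 0 0 0 80")

```text
time: 3.5
tool_pos: [0.6404, 0.0851, 0.1421]
ee_rot: [3.141, -0.001, 2.905]
wrist_force: [0.5, -0.2, 0.0]
width: 0.0799
finger_force: 0.0
```

Run:
```python
from m import *
print(robot.get_obs()['tool_pos'].round(4))
ims=[]
for c,b in (('side',(130,230,180,320)),('top',(185,285,190,330))):
    s=snapshot(c); im=s['img'][b[0]:b[1],b[2]:b[3],::-1]; ims.append(cv2.resize(im,(int(im.shape[1]*5.7),int(im.shape[0]*5.7)),interpolation=cv2.INTER_CUBIC))
    T=robot.get_obs()['tool_pos']; bx=np.array([.972,-.235,0]);by=np.array([.235,.972,0])
    for y0 in (.040,-.040):
      for q in (-.008,.008):
        for z in (0,):
          uv=proj(s,T+by*y0+bx*q)[0]; cv2.circle(ims[-1],tuple(((uv-[b[2],b[0]]+.5)*5.7).astype(int)),3,(0,0,255),-1)
cv2.imwrite('pics/hov.png',ims[0])
```

```text
[0.6404 0.0851 0.1421]
```

View pics/hov.png

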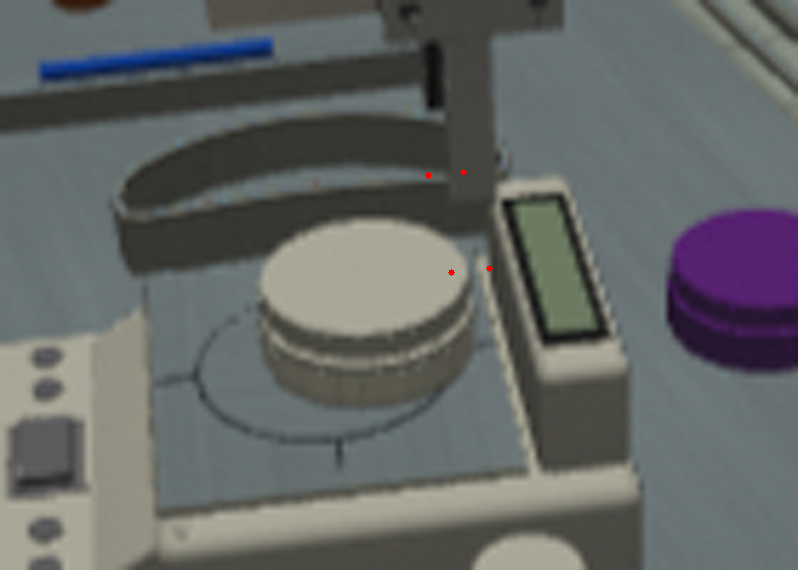

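Run:
```python
from m import *
s=snapshot('side')
T=np.array([.2315,.4985,.1715]); a=2.707; y=np.array([np.sin(a),-np.cos(a),0])
for q in (.047,-.047): print(proj(s,T+y*q), proj(s,T+y*q+[0,0,.04]))
print(robot.get_obs()['tool_pos'],robot.get_obs()['time'])
im=cv2.imread('pics/side0.png')[20:130,10:120]; im=cv2.resize(im,None,fx=5,fy=5,interpolation=2)
b=s['img'][90:210,220:300,::-1]; b=cv2.resize(b,None,fx=4.58,fy=4.58,interpolation=2)[:550,:250+0]
w=np.zeros((550,800,3),np.uint8); w[:,:550]=im[:550,:550]; w[:b.shape[0],550:550+b.shape[1]]=b; cv2.imwrite('pics/cmp.png',w)
```

```text
[[ 80.96992669 113.60906505]] [[ 76.551394   100.71516294]]
[[ 66.93484204 128.19119943]] [[ 61.90587454 114.75388202]]
[0.64049889 0.08540311 0.14183108] 3.65
```

View pics/cmp.png

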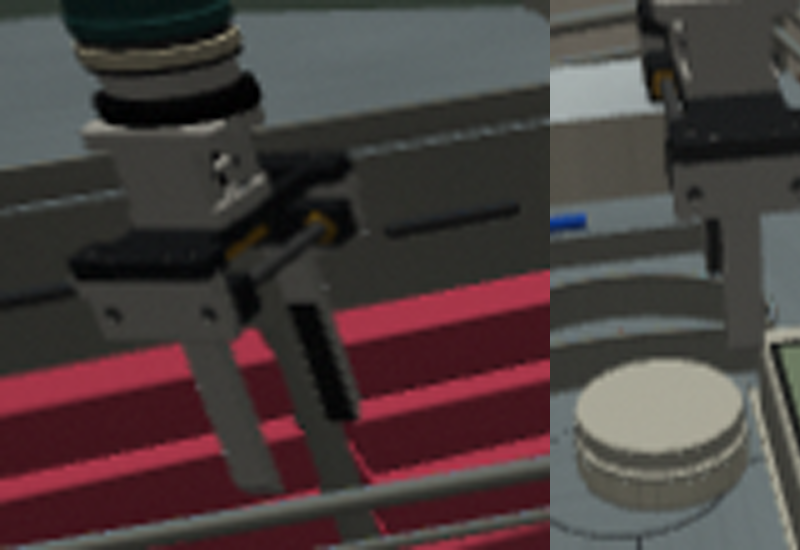

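The frame shows only the near finger, at about (262,165). Its tip sits about 12 px higher than the TCP projects to, while the column agrees. I'll lower the tool with clearance to the jar and check again.

drive_tool(deltas="0 0 0.15 0 0 0 80; 0 0 0.3 0 0 0 80; 0 0 0.38 0 0 0 80; 0 0 0.38 0 0 0 80")

```text
time: 4.05
tool_pos: [0.6405, 0.0839, 0.1016]
ee_rot: [-3.14, -0.005, 2.904]
wrist_force: [0.1, 0.3, -0.2]
width: 0.08
finger_force: 0.0
```

Run:
```python
from m import *
T=robot.get_obs()['tool_pos']; print(T.round(4)); bx=np.array([.972,-.235,0]);by=np.array([.235,.972,0])
ims=[]
for c,b in (('side',(140,220,200,300)),('top',(185,285,190,290))):
    s=snapshot(c); im=s['img'][b[0]:b[1],b[2]:b[3],::-1]; f=4 if c=='top' else 4; im=cv2.resize(im,None,fx=f,fy=f,interpolation=cv2.INTER_CUBIC)
    for y0 in (.040,-.040):
      for q in (-.008,.008):
          uv=proj(s,T+by*y0+bx*q)[0]; cv2.circle(im,tuple(((uv-[b[2],b[0]]+.5)*f).astype(int)),2,(0,0,255),-1)
    ims.append(im)
w=np.zeros((400,800,3),np.uint8); w[:320,:400]=ims[0]; w[:,400:]=ims[1]; cv2.imwrite('pics/low.png',w)
```

```text
[0.6405 0.0839 0.1016]
```

View pics/low.png

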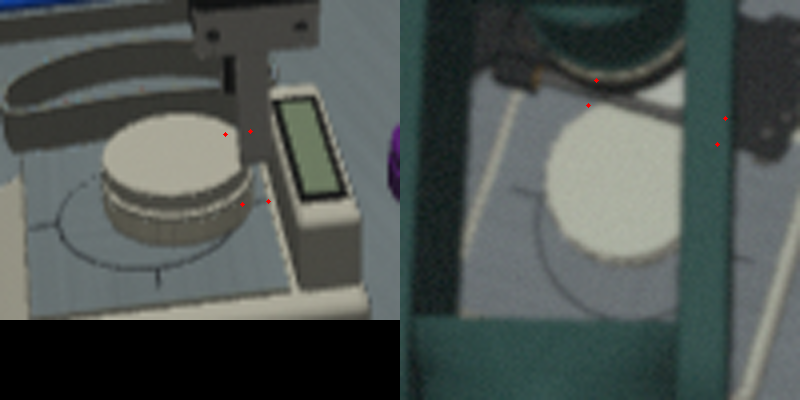

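The tip still shows at about (264,181), which is above the projection, so the image and the reported height disagree. I'll go on down in small steps, back off 3 mm, and see what the tip does near the pan.

drive_tool(deltas="-0.03 0 0 0 0 0 80; -0.03 0 0.06 0 0 0 80; -0.03 0 0.1 0 0 0 76; -0.03 0 0.1 0 0 0 73; -0.03 0 0.1 0 0 0 70")

```text
time: 4.65
tool_pos: [0.6448, 0.083, 0.0942]
ee_rot: [-3.142, -0.0, 2.904]
wrist_force: [-0.1, -0.0, 0.3]
width: 0.0707
finger_force: 0.0
```

Run:
```python
from m import *
T=robot.get_obs()['tool_pos']; print(T.round(4)); 
s=grab('side',2); print('jar side',jar(s,[.5965,.0909]).round(4))
bx=np.array([.972,-.235,0]);by=np.array([.235,.972,0])
# vertical grey profile along predicted near finger column for z above TCP
b=(150,210,225,295);im=s['img'][b[0]:b[1],b[2]:b[3],::-1]; im=cv2.resize(im,None,fx=8,fy=8,interpolation=cv2.INTER_CUBIC)
for q in (-.008,.008):
  for y0 in(-.035,-.0475):
    a=[((proj(s,T+by*y0+bx*q+[0,0,z])[0]-[b[2],b[0]]+.5)*8).astype(int) for z in (0,.03)]
    cv2.line(im,tuple(a[0]),tuple(a[1]),(0,0,255),1)
cv2.imwrite('pics/low2.png',im)
```

```text
[0.6448 0.083  0.0942]
jar side [0.5969 0.0927]
```

View pics/low2.png

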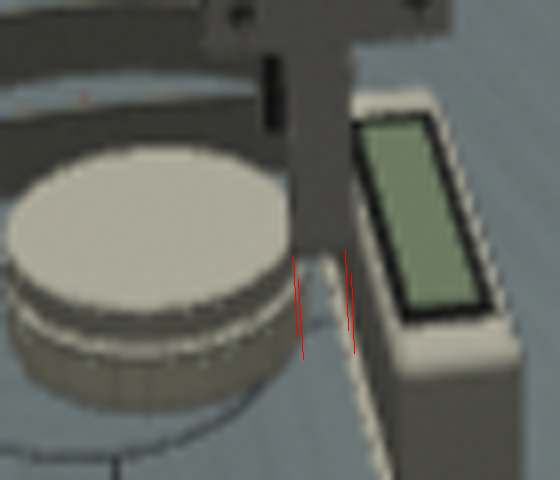

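drive_tool(deltas="0.03 0 0 0 0 0 70; 0.06 0 0 0 0 0 70; 0.07 0 0 0 0 0 70; 0.08 0 0 0 0 0 70; 0.09 0 0 0 0 0 70")

```text
time: 5.25
tool_pos: [0.6361, 0.0852, 0.0946]
ee_rot: [3.142, 0.0, 2.904]
wrist_force: [-0.3, 0.4, 0.5]
width: 0.07
finger_force: 0.0
```

drive_tool(deltas="0.01 0 0 0 0 0 70; 0.02 0 0 0 0 0 70; 0.03 0 0 0 0 0 70; 0.04 0 0 0 0 0 70; 0.04 0 0 0 0 0 70")

```text
time: 5.75
tool_pos: [0.6322, 0.0862, 0.0945]
ee_rot: [3.141, -0.0, 2.904]
wrist_force: [0.1, -0.6, 0.8]
width: 0.0701
finger_force: 0.0
```

Run:
```python
from m import *
print(robot.get_obs()['wrist_force'],robot.get_obs()['tool_pos'])
s=grab('side',2); print('jar side',jar(s,[.5965,.0909]).round(4)); print(robot.get_obs()['wrist_force'])
```

```text
[ 0.12668838 -0.59643368  0.76299967] [0.63217631 0.08616215 0.09450091]
jar side [0.5965 0.0913]
[0.58674387 0.63755878 1.01386808]
```

drive_tool(deltas="0.01 0 0 0 0 0 70; 0.02 0 0 0 0 0 70; 0.03 0 0 0 0 0 70; 0.04 0 0 0 0 0 70; 0.05 0 0 0 0 0 70")

```text
time: 6.35
tool_pos: [0.6273, 0.0873, 0.0945]
ee_rot: [3.141, -0.0, 2.904]
wrist_force: [0.3, 0.1, 0.7]
width: 0.0702
finger_force: 0.0
```

Run:
```python
from m import *
s=grab('side',3); print('jar side',jar(s,[.5965,.0909]).round(4)); print(robot.get_obs()['wrist_force'],robot.get_obs()['tool_pos'])
```

```text
jar side [0.5965 0.0912]
[ 0.29595523 -0.22348057 -0.31286467] [0.62736214 0.08731977 0.09449783]
```

drive_tool(deltas="-0.1 0 0 0 0 0 74; -0.17 0 0 0 0 0 74; -0.17 0 0.1 0 0 0 74; -0.17 0 0.2 0 0 0 74; -0.17 0 0.2 0 0 0 74")

```text
time: 7.0
tool_pos: [0.6421, 0.0832, 0.0712]
ee_rot: [-3.14, -0.005, 2.904]
wrist_force: [-1.1, 0.1, -0.5]
width: 0.074
finger_force: 0.0
```

Run:
```python
from m import *
o=robot.get_obs();T=o['tool_pos']; print(T.round(4),o['wrist_force']) 
s=grab('side',2); print('jar side',jar(s,[.5965,.0909]).round(4))
bx=np.array([.972,-.235,0]);by=np.array([.235,.972,0])
b=(150,220,225,295);im=s['img'][b[0]:b[1],b[2]:b[3],::-1]; im=cv2.resize(im,None,fx=8,fy=8,interpolation=cv2.INTER_CUBIC)
for q in (-.008,.008):
  for y0 in(-.037,-.0495):
    a=[((proj(s,T+by*y0+bx*q+[0,0,z])[0]-[b[2],b[0]]+.5)*8).astype(int) for z in (0,.03)]
    cv2.line(im,tuple(a[0]),tuple(a[1]),(0,0,255),1)
cv2.imwrite('pics/low3.png',im)
```

```text
[0.6421 0.0832 0.0712] [-1.05418039  0.05728485 -0.47087335]
jar side [0.5966 0.0929]
```

View pics/low3.png

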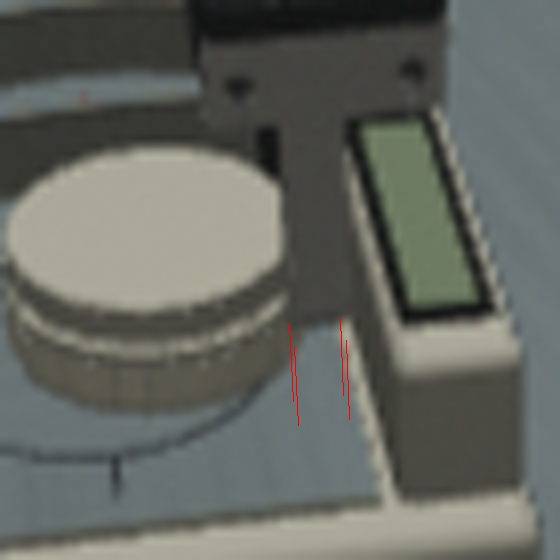

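The tip is now clearly short of the red TCP lines. It lies about 29 mm above the reported TCP, so the true z is the reading plus 0.029, while the columns agree. I'll lower to a true z of about 0.091 and start the pull.

drive_tool(deltas="0 0 0.04 0 0 0 74; 0 0 0.08 0 0 0 72; 0 0 0.08 0 0 0 70; 0 0 0.08 0 0 0 68; 0.02 0 0.08 0 0 0 68")

```text
time: 7.6
tool_pos: [0.6422, 0.0837, 0.0667]
ee_rot: [3.141, 0.0, 2.904]
wrist_force: [0.7, 0.3, 0.0]
width: 0.0677
finger_force: 0.0
```

drive_tool(deltas="0.01 0 0 0 0 0 68; 0.02 0 0 0 0 0 68; 0.03 0 0 0 0 0 68; 0.04 0 0 0 0 0 68; 0.05 0 0 0 0 0 68")

```text
time: 8.1
tool_pos: [0.6373, 0.0849, 0.0666]
ee_rot: [3.141, 0.001, 2.904]
wrist_force: [0.3, -0.6, -0.2]
width: 0.068
finger_force: 0.3
```

```bash
cat > q.py <<'E'
from m import *
bx=np.array([.972,-.235]);by=np.array([.235,.972])
def q(c='side',x0=(.5965,.0915)):
    s=grab(c,3); J=jar(s,list(x0)); M={'side':np.array([.5752,.09]),'top':np.array([.5754,.0949])}[c]
    d=(J-M)*1e3; print(c,'jar',J.round(4),'bal mm',(d@bx).round(1),(d@by).round(1)); o=robot.get_obs(); f=o['wrist_force']
    T=o['tool_pos']; e=(T[:2]-[.5753,.0925])*1e3; print('tool bal',(e@bx).round(1),(e@by).round(1),T[2].round(4),'F bal',(f[:2]@bx).round(2),(f[:2]@by).round(2),f[2].round(2)); return s,J
if __name__=='__main__': q()
E
python3 q.py
```

```text
side jar [0.5952 0.0916] bal mm 19.1 6.2
tool bal 62.1 7.2 0.0666 F bal 0.3 0.23 0.23
```

drive_tool(deltas="0.015 -0.005 0 0 0 0 68; 0.03 -0.01 0 0 0 0 68; 0.045 -0.015 0 0 0 0 68; 0.06 -0.02 0 0 0 0 68; 0.075 -0.025 0 0 0 0 68")

```text
time: 8.75
tool_pos: [0.6297, 0.0844, 0.0668]
ee_rot: [3.141, 0.001, 2.904]
wrist_force: [3.5, 0.0, -0.4]
width: 0.0682
finger_force: 1.4
```

```bash
python3 q.py
```

```text
side jar [0.5885 0.0906] bal mm 12.7 3.7
tool bal 54.6 4.9 0.0667 F bal 3.14 1.9 0.44
```

drive_tool(deltas="0.015 -0.005 0 0 0 0 68; 0.03 -0.01 0 0 0 0 68; 0.045 -0.015 0 0 0 0 68; 0.06 -0.02 0 0 0 0 68; 0.075 -0.025 0 0 0 0 68")

```text
time: 9.4
tool_pos: [0.6216, 0.0836, 0.0667]
ee_rot: [3.141, 0.001, 2.904]
wrist_force: [4.1, 0.2, 0.8]
width: 0.068
finger_force: 1.9
```

drive_tool(deltas="0.015 -0.003 0 0 0 0 68; 0.03 -0.006 0 0 0 0 68; 0.045 -0.01 0 0 0 0 68; 0.06 -0.013 0 0 0 0 68; 0.07 -0.016 0 0 0 0 68")

```text
time: 9.9
tool_pos: [0.6143, 0.0837, 0.0667]
ee_rot: [3.141, 0.0, 2.904]
wrist_force: [4.3, 0.4, 0.9]
width: 0.0678
finger_force: 2.1
```

```bash
python3 q.py
```

```text
side jar [0.5737 0.0881] bal mm -1.0 -2.2
tool bal 40.0 0.6 0.0667 F bal 4.6 0.87 0.35
```

drive_tool(deltas="0.015 0 0 0 0 0 68; 0.03 0 0 0 0 0 68; 0.045 0 0 0 0 0 68; 0.06 0 0 0 0 0 68; 0.075 0 0 0 0 0 68")

```text
time: 10.55
tool_pos: [0.6069, 0.0853, 0.0666]
ee_rot: [-3.142, 0.0, 2.904]
wrist_force: [5.8, -1.4, 1.8]
width: 0.0678
finger_force: 2.2
```

drive_tool(deltas="-0.03 0 0 0 0 0 68; -0.06 0 0 0 0 0 68; -0.09 0 0 0 0 0 68; -0.12 0 0 0 0 0 68; -0.16 0 0 0 0 0 68")

```text
time: 11.05
tool_pos: [0.6211, 0.0816, 0.0652]
ee_rot: [-3.14, -0.004, 2.904]
wrist_force: [0.1, -0.4, 0.4]
width: 0.068
finger_force: 0.0
```

```bash
python3 q.py
```

```text
side jar [0.577  0.0901] bal mm 1.7 0.6
tool bal 47.7 0.2 0.0655 F bal 0.35 1.11 -0.48
```

drive_tool(deltas="0 0 -0.4 0 0 0 68; 0 0 -0.8 0 0 0 68; 0 0.3 -1 0 0 0 68; 0 0.7 -1 0 0 0 68; 0 1 -1 0 0 0 68")

```text
time: 11.7
tool_pos: [0.6464, 0.1805, 0.1679]
ee_rot: [3.14, 0.001, 2.904]
wrist_force: [0.4, -0.3, -1.0]
width: 0.0681
finger_force: 0.0
```

drive_tool(deltas="0 0.4 0 0 0 0 68; 0 0.8 0 0 0 0 68; 0 1 0 0 0 0 68; 0 1 0 0 0 0 68")

```text
time: 12.1
tool_pos: [0.6687, 0.279, 0.1648]
ee_rot: [-3.141, -0.002, 2.908]
wrist_force: [-0.2, -0.4, 0.4]
width: 0.0683
finger_force: 0.0
```

Run:
```python
from q import *
def side_mask(): pass
ims=[]
for c,x0 in (('side',(.577,.0905)),('top',(.577,.095))):
    s,J=q(c,x0); M=mark(s,[.5753,.09 if c=='side' else .0949]); d=(J-M)*1e3; print(c,'refit mark',M.round(4),'off',(d@bx).round(2),(d@by).round(2))
    b=(155,220,190,290) if c=='side' else (200,275,200,300)
    im=cv2.resize(s['g'].astype(np.uint8)[b[0]:b[1],b[2]:b[3]],None,fx=4,fy=4,interpolation=2); im=cv2.cvtColor(im,cv2.COLOR_GRAY2BGR); 
    for p,z,r,col in ((J,.12,.046,(0,0,255)),(M,.08,.057,(0,255,0)),(J,.08,.048,(255,0,0))):
        uv=proj(s,np.c_[p[0]+r*np.cos(A),p[1]+r*np.sin(A),0*A+z]); cv2.polylines(im,[((uv-[b[2],b[0]]+.5)*4).astype(int)],True,col,1)
    ims.append(im)
w=np.zeros((600,400,3),np.uint8); w[:ims[0].shape[0]]=ims[0]; w[280:280+ims[1].shape[0]]=ims[1]; cv2.imwrite('pics/fit2.png',w)
```

```text
side jar [0.5767 0.0898] bal mm 1.5 0.2
tool bal 48.5 199.4 0.1662 F bal 0.03 -0.67 -0.68
side refit mark [0.5752 0.0901] off 1.55 0.08
top jar [0.5773 0.0963] bal mm 1.5 1.8
tool bal 48.9 199.1 0.167 F bal -0.61 0.18 -0.05
top refit mark [0.5759 0.0952] off 1.14 1.43
```

View pics/fit2.png

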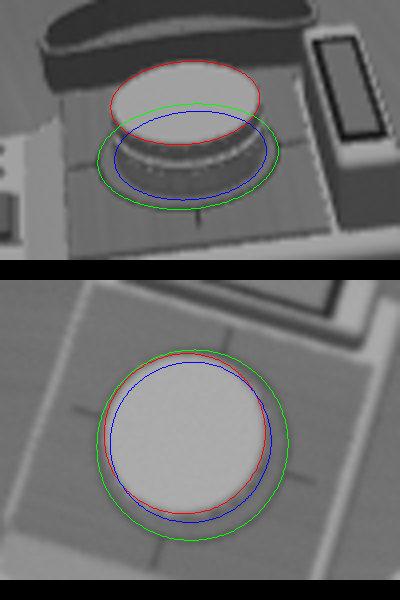

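Run:
```python
from q import *
from scipy.optimize import least_squares
from scipy.ndimage import gaussian_filter1d
for c,M,J0 in (('side',[.5752,.0901],[.5767,.0898]),('top',[.5759,.0952],[.5773,.0963])):
    s=grab(c,6); M=mark(s,M); cam=s['T'][:2,3]-M; th=np.arctan2(cam[1],cam[0])
    r=np.arange(.040,.0625,.0002); E=[];G=[]
    a=th+np.radians(np.arange(-65,66,2.5))
    for t in a:
        uv=proj(s,np.c_[M[0]+r*np.cos(t),M[1]+r*np.sin(t),0*r+.08]); p=gaussian_filter1d(map_coordinates(s['g'],[uv[:,1],uv[:,0]],order=1),4)
        i=p[r>.053].argmin(); G.append(r[r>.053][i]*1e3)
        g=np.gradient(p); w=(r>.043)&(r<.0535); j=np.abs(g[w]).argmax(); E.append((r[w][j]*1e3, g[w][j]))
    E=np.array(E); print(c,'th',np.degrees(th).round(),'ring r',np.median(G).round(2)); print(np.c_[np.degrees(a-th),G,E].round(1)[::4].tolist())
    f=least_squares(lambda p:p[0]*np.cos(a)+p[1]*np.sin(a)+48-E[:,0],[0,0],loss='soft_l1',f_scale=.5).x
    print('base off bal',(f@bx).round(2),(f@by).round(2))
    J=jar(s,J0); d=(J-M)*1e3; print('lid off',(d@bx).round(2),(d@by).round(2))
```

```text
side th -105.0 ring r 57.0
[[-65.0, 56.8, 44.8, 1.3], [-55.0, 57.0, 44.8, 1.4], [-45.0, 56.6, 45.0, 1.5], [-35.0, 56.4, 44.8, 1.1], [-25.0, 56.2, 44.8, 1.2], [-15.0, 57.6, 44.6, 0.9], [-5.0, 57.4, 52.2, -0.9], [5.0, 56.2, 45.0, 1.0], [15.0, 58.0, 52.6, -0.8], [25.0, 56.6, 53.4, -1.0], [35.0, 57.0, 44.6, 1.0], [45.0, 57.2, 46.6, 1.1], [55.0, 56.8, 47.4, 1.3], [65.0, 57.0, 48.0, 1.6]]
base off bal 1.94 2.18
lid off 1.53 0.1
top th -141.0 ring r 57.4
[[-65.0, 56.8, 43.2, -1.5], [-55.0, 57.6, 45.0, -1.3], [-45.0, 57.0, 43.2, -1.6], [-35.0, 57.4, 43.2, -1.2], [-25.0, 57.2, 43.2, -1.1], [-15.0, 57.2, 43.2, -0.8], [-5.0, 57.4, 43.2, -0.7], [5.0, 57.8, 43.2, -0.6], [15.0, 57.4, 43.2, -0.7], [25.0, 57.0, 43.2, -1.0], [35.0, 57.8, 43.2, -1.5], [45.0, 56.8, 43.2, -1.4], [55.0, 57.4, 43.2, -2.1], [65.0, 56.6, 43.2, -2.2]]
base off bal 3.21 4.4
lid off 1.09 1.49
```

The jar now stands about (+1.3, +1.4) mm off in the balance frame, inside tolerance but not comfortably. I'll turn the two-finger wedge by 45° and make one short pull straight along the remaining offset.

drive_tool(deltas="0 -0.17 0 0 0 -0.09 68; 0 -0.34 0 0 0 -0.18 68; 0 -0.51 0 0 0 -0.27 68; 0 -0.68 0 0 0 -0.36 68; 0 -0.85 0 0 0 -0.45 68")

```text
time: 13.5
tool_pos: [0.6493, 0.1929, 0.1665]
ee_rot: [-3.142, 0.0, -2.666]
wrist_force: [-0.2, -0.8, 0.2]
width: 0.0679
finger_force: 0.0
```

```bash
cat > go.py <<'E'
from h import *
import sys
def go(x,y,z=None):
    o=robot.get_obs(); T=o['tool_pos']; a=o['ee_rot'][2]; d=np.array([x,y])-T[:2]
    print(T.round(4),'yaw',np.degrees(a).round(2),'tx,ty share',(d@[np.cos(a),np.sin(a)]*10).round(3),(d@[np.sin(a),-np.cos(a)]*10).round(3),'yaw err to 211.4:',((211.4-np.degrees(a)+180)%360-180).round(2), o['joint_positions'].round(2))
go(float(sys.argv[1]),float(sys.argv[2]))
E
python3 go.py .6168 .1171
```

```text
[0.6493 0.1929 0.1665] yaw -152.76 tx,ty share 0.636 -0.525 yaw err to 211.4: 4.16 [ 0.21  0.38  1.03  0.    1.73 -1.84]
```

drive_tool(deltas="0.32 -0.26 0 0 0 -0.046 68; 0.636 -0.525 0 0 0 -0.046 68; 0.636 -0.525 0 0 0 -0.046 68; 0.636 -0.525 0.1 0 0 -0.046 68; 0.636 -0.525 0.2 0 0 -0.046 68")

```text
time: 14.0
tool_pos: [0.6171, 0.1188, 0.1461]
ee_rot: [3.142, 0.001, -2.599]
wrist_force: [0.2, -0.1, -0.2]
width: 0.0679
finger_force: 0.0
```

```bash
python3 go.py .6168 .1171; python3 q.py
```

```text
[0.6171 0.1188 0.1461] yaw -148.93 tx,ty share 0.011 -0.013 yaw err to 211.4: 0.33 [ 0.1   0.27  1.21  0.    1.66 -2.01]
side jar [0.5766 0.0899] bal mm 1.4 0.2
tool bal 33.2 35.2 0.1442 F bal 0.21 0.06 -0.82
```

drive_tool(deltas="-0.015 -0.013 0.2 0 0 0 68; -0.015 -0.013 0.45 0 0 0 68; -0.015 -0.013 0.65 0 0 0 68; -0.015 -0.013 0.79 0 0 0 68; -0.015 -0.013 0.79 0 0 0 68")

```text
time: 14.65
tool_pos: [0.6169, 0.118, 0.0645]
ee_rot: [3.139, -0.005, -2.599]
wrist_force: [0.0, -0.4, -0.7]
width: 0.068
finger_force: 0.0
```

```bash
python3 go.py .6017 .1077; python3 q.py
```

```text
[0.6169 0.118  0.0645] yaw -148.92 tx,ty share 0.183 -0.01 yaw err to 211.4: 0.32 [ 0.1   0.31  1.33  0.    1.51 -2.01]
side jar [0.5767 0.0894] bal mm 1.6 -0.3
tool bal 37.0 35.0 0.0688 F bal 0.53 -0.4 -0.28
```

drive_tool(deltas="0.02 -0.01 0 0 0 0 68; 0.035 -0.01 0 0 0 0 68; 0.05 -0.01 0 0 0 0 68; 0.065 -0.01 0 0 0 0 68; 0.08 -0.01 0 0 0 0 68")

```text
time: 15.3
tool_pos: [0.6126, 0.1128, 0.0681]
ee_rot: [-3.141, 0.002, -2.6]
wrist_force: [0.8, 2.0, -0.5]
width: 0.0681
finger_force: 0.7
```

drive_tool(deltas="0.015 0 0 0 0 0 68; 0.03 0 0 0 0 0 68; 0.045 0 0 0 0 0 68; 0.06 0 0 0 0 0 68; 0.07 0 0 0 0 0 68")

```text
time: 15.8
tool_pos: [0.6065, 0.1092, 0.0678]
ee_rot: [3.142, 0.001, -2.6]
wrist_force: [3.1, 2.3, 1.6]
width: 0.0682
finger_force: 1.5
```

```bash
python3 go.py .6017 .1077; python3 q.py
```

```text
[0.6065 0.1092 0.0678] yaw -148.97 tx,ty share 0.049 0.012 yaw err to 211.4: 0.37 [ 0.09  0.27  1.36  0.    1.5  -2.03]
side jar [0.5699 0.0825] bal mm -3.4 -8.6
tool bal 26.3 23.5 0.0678 F bal 1.68 3.65 2.14
```

drive_tool(deltas="0.015 0.003 0 0 0 0 68; 0.03 0.006 0 0 0 0 68; 0.04 0.01 0 0 0 0 68; 0.049 0.01 0 0 0 0 68")

```text
time: 16.35
tool_pos: [0.6016, 0.1074, 0.0676]
ee_rot: [-3.141, 0.001, -2.6]
wrist_force: [3.6, 2.4, 1.0]
width: 0.0679
finger_force: 1.9
```

```bash
python3 go.py .6017 .1077
```

```text
[0.6016 0.1074 0.0676] yaw -148.96 tx,ty share -0.002 0.003 yaw err to 211.4: 0.36 [ 0.08  0.26  1.38  0.    1.5  -2.03]
```

Now I release: back off, lift, and move aside to look.

drive_tool(deltas="-0.03 0 0 0 0 0 68; -0.06 0 0 0 0 0 68; -0.09 0 0 0 0 0 68; -0.12 0 0 0 0 0 68; -0.16 0 0 0 0 0 68")

```text
time: 16.85
tool_pos: [0.6142, 0.115, 0.0665]
ee_rot: [3.141, -0.003, -2.6]
wrist_force: [-0.5, -0.4, 0.2]
width: 0.0676
finger_force: 0.0
```

drive_tool(deltas="0 0 -0.3 0 0 0 68; 0 0 -0.7 0 0 0 68; 0 0 -1 0 0 0 68; -0.4 0 -1 0 0 0 68; -0.8 0 -1 0 0 0 68")

```text
time: 17.35
tool_pos: [0.6849, 0.1565, 0.1703]
ee_rot: [-3.14, 0.003, -2.601]
wrist_force: [0.4, -0.5, 0.3]
width: 0.068
finger_force: 0.0
```

drive_tool(deltas="-0.3 0.3 0 0 0 0 68; -0.6 0.6 0 0 0 0 68; -0.8 0.9 0 0 0 0 68; -0.8 0.9 0 0 0 0 68")

```text
time: 17.75
tool_pos: [0.7045, 0.2802, 0.1648]
ee_rot: [3.139, -0.003, -2.594]
wrist_force: [0.4, -0.6, 0.0]
width: 0.0677
finger_force: 0.0
```

```bash
cat > fin.py <<'E'
from q import *
for c,x0 in (('side',(.5755,.089)),('top',(.576,.095))):
    s,J=q(c,x0); M=mark(s,[.5752,.0901] if c=='side' else [.5759,.0952]); d=(J-M)*1e3; print(c,'refit',M.round(4),'off',(d@bx).round(2),(d@by).round(2))
    k=finder.landmark_of(c,'key_top')
    for r in k[:1]: print('key',atz(s,r['xy'],.053).round(4),round(r['confidence'],2))
E
python3 fin.py
```

```text
side jar [0.5738 0.0868] bal mm -0.7 -3.4
tool bal 83.9 207.5 0.1666 F bal 0.43 -0.42 -0.11
side refit [0.5751 0.09  ] off -0.58 -3.4
key [[0.4464 0.1151]] 0.7
top jar [0.5753 0.0948] bal mm -0.1 -0.1
tool bal 84.6 206.6 0.1679 F bal -0.99 0.09 -0.02
top refit [0.5749 0.0946] off 0.29 0.32
key [[0.4481 0.1249]] 0.57
```

```bash
cat > edge.py <<'E'
from q import *
from scipy.ndimage import gaussian_filter1d
from scipy.optimize import least_squares
def edges(s,C,z,r,kind):
    a=np.radians(np.arange(0,360,3)); out=[]
    for t in a:
        uv=proj(s,np.c_[C[0]+r*np.cos(t),C[1]+r*np.sin(t),0*r+z]); p=gaussian_filter1d(map_coordinates(s['g'],[uv[:,1],uv[:,0]],order=3),3)
        g=np.gradient(p) if kind=='edge' else p; out.append((r[g.argmin()],g.min()))
    return a,np.array(out)
def fit(a,e):
    f=least_squares(lambda p:p[0]*np.cos(a)+p[1]*np.sin(a)+p[2]-e,[0,0,np.median(e)],loss='soft_l1',f_scale=.0005); return f.x, np.abs(f.fun).mean()
for c,x0,M in (('side',(.5745,.088),(.5752,.09)),('top',(.576,.0955),(.5755,.0949))):
    s=grab(c,8); C=np.array(x0)
    for _ in range(3): a,E=edges(s,C,.12,np.arange(.038,.055,.0002),'edge'); p,res=fit(a,E[:,0]); C=C+p[:2]
    M=np.array(M); vis=None
    a2,G=edges(s,M,.08,np.arange(.0525,.0615,.0002),'line')
    k=np.ones(len(a2),bool)
    if c=='side': b=np.degrees(a2-np.arctan2(*(s['T'][:2,3]-M)[::-1])); b=(b+180)%360-180; k=abs(b)<110
    pm,rm=fit(a2[k],G[k,0]); Mf=M+pm[:2]; d=(C-Mf)*1e3
    print(c,'lid',C.round(4),'r',(p[2]*1e3).round(2),'res',(res*1e3).round(2),'mark',Mf.round(4),'r',(pm[2]*1e3).round(2),(rm*1e3).round(2),'off',(d@bx).round(2),(d@by).round(2), 'lid img', finder.landmark_of(c,'jar')[0]['xy'])
E
python3 edge.py
```

```text
side lid [0.5739 0.087 ] r 45.28 res 0.51 mark [0.5751 0.0899] r 56.81 0.32 off -0.52 -3.08 lid img [316.5, 184.7]
top lid [0.5748 0.0942] r 45.38 res 0.4 mark [0.5754 0.095 ] r 56.92 0.24 off -0.4 -0.93 lid img [302.4, 151.1]
```

Run:
```python
from edge import *
s=grab('side',10); np.save('side_g.npy',s['g']); M=np.array([.5751,.09]); th=np.arctan2(*(s['T'][:2,3]-M)[::-1])
a=th+np.radians(np.arange(-80,81,2)); r=np.arange(.036,.0615,.0003); P=[]
for t in a:
    uv=proj(s,np.c_[M[0]+r*np.cos(t),M[1]+r*np.sin(t),0*r+.08]); P.append(gaussian_filter1d(map_coordinates(s['g'],[uv[:,1],uv[:,0]],order=3),2))
P=np.array(P)
for lo in range(-75,76,25):
    k=abs(np.degrees(a-th)-lo)<8; print(lo,'bal',round(np.degrees(th)+13.6+lo), dict(zip((r[::5]*1e3).round(1).tolist(),P[k].mean(0)[::5].round().astype(int).tolist())))
# two-band model: jar dark -> pan: max rising gradient
g=np.gradient(P,axis=1); w=(r>.040)&(r<.054); e=r[w][g[:,w].argmax(1)]
p,res=fit(a,e); print('free r',(p[:2]*1e3@bx).round(2),(p[:2]*1e3@by).round(2),p[2].round(4),res)
```

```text
side lid [0.5739 0.087 ] r 45.28 res 0.51 mark [0.5751 0.0898] r 56.78 0.32 off -0.52 -3.04 lid img [314.9, 182.7]
top lid [0.5748 0.0942] r 45.4 res 0.39 mark [0.5754 0.095 ] r 56.93 0.25 off -0.42 -0.88 lid img [246.8, 239.0]
-75 bal -167 {36.0: 78, 37.5: 80, 39.0: 81, 40.5: 81, 42.0: 80, 43.5: 79, 45.0: 76, 46.5: 80, 48.0: 93, 49.5: 104, 51.0: 109, 52.5: 109, 54.0: 98, 55.5: 79, 57.0: 75, 58.5: 91, 60.0: 107, 61.5: 110}
-50 bal -142 {36.0: 82, 37.5: 82, 39.0: 82, 40.5: 82, 42.0: 81, 43.5: 79, 45.0: 78, 46.5: 82, 48.0: 91, 49.5: 102, 51.0: 107, 52.5: 104, 54.0: 95, 55.5: 83, 57.0: 79, 58.5: 87, 60.0: 100, 61.5: 107}
-25 bal -117 {36.0: 83, 37.5: 83, 39.0: 83, 40.5: 81, 42.0: 80, 43.5: 79, 45.0: 79, 46.5: 84, 48.0: 92, 49.5: 100, 51.0: 105, 52.5: 103, 54.0: 95, 55.5: 87, 57.0: 83, 58.5: 87, 60.0: 96, 61.5: 103}
0 bal -92 {36.0: 84, 37.5: 83, 39.0: 82, 40.5: 80, 42.0: 79, 43.5: 79, 45.0: 81, 46.5: 87, 48.0: 95, 49.5: 102, 51.0: 103, 52.5: 99, 54.0: 90, 55.5: 81, 57.0: 76, 58.5: 79, 60.0: 88, 61.5: 96}
25 bal -67 {36.0: 82, 37.5: 81, 39.0: 80, 40.5: 78, 42.0: 76, 43.5: 76, 45.0: 79, 46.5: 87, 48.0: 96, 49.5: 104, 51.0: 105, 52.5: 100, 54.0: 90, 55.5: 81, 57.0: 80, 58.5: 87, 60.0: 99, 61.5: 107}
50 bal -42 {36.0: 78, 37.5: 78, 39.0: 78, 40.5: 78, 42.0: 77, 43.5: 75, 45.0: 76, 46.5: 83, 48.0: 95, 49.5: 105, 51.0: 109, 52.5: 107, 54.0: 97, 55.5: 83, 57.0: 76, 58.5: 84, 60.0: 99, 61.5: 107}
75 bal -17 {36.0: 77, 37.5: 77, 39.0: 76, 40.5: 77, 42.0: 78, 43.5: 79, 45.0: 82, 46.5: 89, 48.0: 100, 49.5: 108, 51.0: 112, 52.5: 111, 54.0: 103, 55.5: 85, 57.0: 74, 58.5: 89, 60.0: 109, 61.5: 114}
free r -0.34 0.14 0.0479 0.000348063395728562
```

The side camera now shows the jar base at 47.9 mm radius, offset (−0.3, +0.1) mm from the ring. The top camera agrees within 1 mm, so the jar is centred. Next I'll press the bar key with closed fingers.

drive_tool(deltas="0.4 0 -0.1 0 0 0 0; 0.8 0 -0.1 0 0 0 0; 1 0 -0.1 0 0 0 0")

```text
time: 20.75
tool_pos: [0.6182, 0.2224, 0.1778]
ee_rot: [3.142, -0.001, -2.6]
wrist_force: [0.1, 1.2, 0.7]
width: 0.0477
finger_force: 0.0
```

drive_tool(deltas="0.4 0 0 0 0 0 0; 0.8 0 0 0 0 0 0; 1 0 0 0 0 0 0")

```text
time: 21.05
tool_pos: [0.5322, 0.1708, 0.1781]
ee_rot: [-3.141, 0.0, -2.6]
wrist_force: [0.5, -0.0, -0.2]
width: 0.0236
finger_force: 0.0
```

drive_tool(deltas="0.2 0 0 0 0 0.09 0; 0.4 0 0 0 0 0.18 0; 0.6 0 0 0 0 0.27 0; 0.8 0 0 0 0 0.36 0; 1 0 0 0 0 0.45 0")

```text
time: 21.55
tool_pos: [0.4481, 0.1201, 0.1777]
ee_rot: [3.141, 0.001, 2.971]
wrist_force: [0.2, 0.3, 0.2]
width: 0.0003
finger_force: 0.0
```

```bash
python3 go.py .4507 .1216
```

```text
[0.4481 0.1201 0.1777] yaw 170.2 tx,ty share -0.023 0.02 yaw err to 211.4: 41.2 [ 0.14 -0.11  1.55  0.    1.7  -1.26]
```

drive_tool(deltas="-0.02 0.02 0.3 0 0 0.04 0; -0.02 0.02 0.7 0 0 0.04 0; -0.02 0.02 1 0 0 0.04 0; -0.02 0.02 1 0 0 0.04 0")

```text
time: 21.95
tool_pos: [0.4472, 0.1215, 0.0729]
ee_rot: [-3.138, -0.009, 2.913]
wrist_force: [-0.3, 0.5, 0.2]
width: 0.0005
finger_force: 0.0
```

drive_tool(deltas="0 0 0.2 0 0 0 0; 0 0 0.4 0 0 0 0; 0 0 0.4 0 0 0 0; 0 0 0.4 0 0 0 0")

```text
time: 22.35
tool_pos: [0.4521, 0.1223, 0.0392]
ee_rot: [3.141, 0.002, 2.914]
wrist_force: [-0.1, 0.1, 0.2]
width: 0.0004
finger_force: 0.0
```

```bash
python3 go.py .4507 .1216
python3 - <<'E'
from h import *
s=snapshot('side'); T=robot.get_obs()['tool_pos']; a=robot.get_obs()['ee_rot'][2]
# tip in the side picture: dark finger column above key
uv=proj(s,np.array([T+[0,0,.029],[.4507,.1216,.053]])); print(uv.round(1), robot.get_obs()['wrist_force'].round(2))
b=(185,225,165,215); cv2.imwrite('pics/k.png',cv2.resize(s['img'][b[0]:b[1],b[2]:b[3],::-1],None,fx=14,fy=14,interpolation=2))
g=s['img'].mean(2).astype(int); c=int(uv[0,0]); print([(r,g[r,c-1:c+2].mean().round()) for r in range(180,222,2)])
E
```

```text
[0.4521 0.1223 0.0392] yaw 166.94 tx,ty share 0.012 -0.01 yaw err to 211.4: 44.46 [ 0.14 -0.03  1.76  0.    1.41 -1.2 ]
[[186.6 201.9]
 [186.9 207.1]] [0.15 0.01 0.93]
[(180, np.float64(68.0)), (182, np.float64(68.0)), (184, np.float64(69.0)), (186, np.float64(68.0)), (188, np.float64(69.0)), (190, np.float64(68.0)), (192, np.float64(68.0)), (194, np.float64(69.0)), (196, np.float64(69.0)), (198, np.float64(69.0)), (200, np.float64(70.0)), (202, np.float64(81.0)), (204, np.float64(94.0)), (206, np.float64(95.0)), (208, np.float64(95.0)), (210, np.float64(94.0)), (212, np.float64(95.0)), (214, np.float64(43.0)), (216, np.float64(96.0)), (218, np.float64(167.0)), (220, np.float64(155.0))]
```

drive_tool(deltas="0.01 -0.01 0.05 0 0 0 0; 0.01 -0.01 0.1 0 0 0 0; 0.01 -0.01 0.12 0 0 0 0; 0.01 -0.01 0.14 0 0 0 0; 0.01 -0.01 0.16 0 0 0 0")

```text
time: 22.9
tool_pos: [0.4499, 0.1214, 0.0213]
ee_rot: [3.141, 0.0, 2.913]
wrist_force: [0.4, 0.4, 0.1]
width: 0.0001
finger_force: 0.0
```

drive_tool(deltas="0 0 0.01 0 0 0 0; 0 0 0.02 0 0 0 0; 0 0 0.03 0 0 0 0")

```text
time: 23.2
tool_pos: [0.4498, 0.1214, 0.0187]
ee_rot: [-3.142, -0.0, 2.914]
wrist_force: [-2.1, 1.0, 1.8]
width: 0.0004
finger_force: 1.2
```

drive_tool(deltas="0 0 0.01 0 0 0 0; 0 0 0.02 0 0 0 0; 0 0 0.03 0 0 0 0")

```text
time: 23.5
tool_pos: [0.4499, 0.1214, 0.0162]
ee_rot: [3.142, -0.0, 2.914]
wrist_force: [-3.7, -1.7, 10.0]
width: 0.0006
finger_force: 5.0
```

drive_tool(deltas="0 0 0.01 0 0 0 0; 0 0 0.02 0 0 0 0; 0 0 0.02 0 0 0 0")

```text
time: 23.8
tool_pos: [0.4499, 0.1213, 0.016]
ee_rot: [-3.142, 0.0, 2.914]
wrist_force: [-7.1, -0.7, 15.4]
width: 0.0007
finger_force: 7.5
```

drive_tool(deltas="0 0 -0.02 0 0 0 0; 0 0 -0.06 0 0 0 0; 0 0 -0.3 0 0 0 0; 0 0 -0.6 0 0 0 0; 0 0 -0.9 0 0 0 0")

```text
time: 24.3
tool_pos: [0.4498, 0.1214, 0.1036]
ee_rot: [-3.142, -0.001, 2.914]
wrist_force: [0.8, 0.1, 1.2]
width: 0.0003
finger_force: 0.0
```

drive_tool(deltas="0 0.4 -0.2 0 0 0 0; 0 0.8 -0.4 0 0 0 0; 0 1 -0.4 0 0 0 0; 0 1 -0.4 0 0 0 0")

```text
time: 24.7
tool_pos: [0.4734, 0.2211, 0.1435]
ee_rot: [3.14, 0.001, 2.917]
wrist_force: [-0.3, -1.2, 0.1]
width: 0.0005
finger_force: 0.0
```

```bash
python3 edge.py
python3 - <<'E'
from q import *
for c,M in (('side',[.5751,.0899]),('top',[.5754,.095])):
    s=grab(c,4); M=np.array(M); X=np.arange(-160,-70,2.); Y=np.arange(-60,61,4.)
    for ax in 'xy':
        L=X if ax=='x' else np.arange(-40,41,2.); acc=0
        for o in ((-8,-4,0,4,8) if ax=='x' else (-4,-2,0,2,4)):
            P=np.array([M+(bx*l+by*o)/1e3 if ax=='x' else M+(bx*(-128+o)+by*l)/1e3 for l in L]); uv=proj(s,np.c_[P,0*L+.053]); acc=acc+map_coordinates(s['g'],[uv[:,1],uv[:,0]],order=1)/5
        print(c,ax,[(int(l),int(v)) for l,v in zip(L,acc)])
E
```

```text
side lid [0.5739 0.087 ] r 45.28 res 0.51 mark [0.5751 0.0898] r 56.78 0.32 off -0.51 -3.06 lid img [235.5, 196.6]
top lid [0.5748 0.0942] r 45.4 res 0.4 mark [0.5754 0.095 ] r 56.93 0.24 off -0.43 -0.86 lid img [302.3, 149.4]
side x [(-160, 113), (-158, 113), (-156, 113), (-154, 119), (-152, 132), (-150, 150), (-148, 162), (-146, 156), (-144, 135), (-142, 109), (-140, 89), (-138, 87), (-136, 91), (-134, 92), (-132, 92), (-130, 92), (-128, 92), (-126, 92), (-124, 92), (-122, 92), (-120, 91), (-118, 87), (-116, 76), (-114, 86), (-112, 101), (-110, 122), (-108, 159), (-106, 147), (-104, 141), (-102, 139), (-100, 139), (-98, 140), (-96, 140), (-94, 140), (-92, 140), (-90, 140), (-88, 140), (-86, 141), (-84, 138), (-82, 127), (-80, 106), (-78, 106), (-76, 109), (-74, 109), (-72, 108)]
side y [(-40, 139), (-38, 122), (-36, 107), (-34, 92), (-32, 78), (-30, 64), (-28, 51), (-26, 50), (-24, 64), (-22, 77), (-20, 85), (-18, 90), (-16, 91), (-14, 92), (-12, 92), (-10, 92), (-8, 92), (-6, 92), (-4, 92), (-2, 92), (0, 92), (2, 92), (4, 92), (6, 92), (8, 92), (10, 91), (12, 91), (14, 91), (16, 9
[... 476 characters left out ...]
 (-108, 143), (-106, 139), (-104, 136), (-102, 136), (-100, 136), (-98, 136), (-96, 137), (-94, 137), (-92, 137), (-90, 137), (-88, 137), (-86, 137), (-84, 135), (-82, 130), (-80, 121), (-78, 111), (-76, 105), (-74, 101), (-72, 100)]
top y [(-40, 161), (-38, 161), (-36, 162), (-34, 161), (-32, 159), (-30, 153), (-28, 136), (-26, 116), (-24, 100), (-22, 94), (-20, 98), (-18, 102), (-16, 104), (-14, 104), (-12, 104), (-10, 104), (-8, 103), (-6, 103), (-4, 104), (-2, 104), (0, 103), (2, 103), (4, 103), (6, 103), (8, 103), (10, 103), (12, 103), (14, 103), (16, 103), (18, 103), (20, 103), (22, 104), (24, 112), (26, 129), (28, 147), (30, 157), (32, 160), (34, 161), (36, 160), (38, 160), (40, 158)]
```

```bash
python3 -c "
from bench import robot
print(robot.close_job())"
```

```text
the job is handed in; nothing more can be done
None
```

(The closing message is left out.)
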